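# Set up a press row for two glued boxes in a box-maker's workshop

## Robot

A 6-joint arm with a two-finger parallel gripper is mounted at the origin on the work surface. World frame = base frame: x ahead of the robot, y to its left, z up, the work surface at z = 0. Lengths are in m, angles in rad, forces in N, time in s.
With the tool pointing down it reaches from about 0.325 to 0.775 m from the base axis. Payload 5.5 kg.
Tool frame: the origin (TCP) lies at the very end of the fingers, on their centre line; the grasp point (between the pads) lies 19 mm behind it (r.grip_depth is the distance from the TCP to the grasp point, in m); z points along the fingers, y is the line along which they close (so a half turn about z gives the same grasp; the last joint's range is limited). The gripper opens to 85 mm and grips with 20 to 120 N. Pads are 22 mm wide; open, the fingers measure 114 mm over their backs; the gripper's body (76 mm by 85 mm) begins 54 mm behind the grasp point. The pads swing forward as they close: fully open they stand 13 mm farther back than shut.
Start: joints at [1.127, 0.091, 1.231, -0, 1.82, -0.057], TCP at [0.226, 0.556, 0.231] pointing down, gripper open.
Joint ranges: [-2.87, 2.87], [-0.86, 2.18], [0.17, 2.46], [-1.51, 4.65], [0.06, 2.69], [-2.65, 2.65]. Speed limits (rad/s): [2.57, 2.57, 3.01, 3.14, 3.14, 3.14].

## Interface

Orientations are given as a 3x3 rotation matrix whose columns are the frame's x, y, z axes.
In Python, from rig import r, optics gives the robot as it stands.
- The arm moves only by the shell command python3 -m jog 'ROWS' [OPENING] [FORCE]. ROWS is JSON, a list of rows, each an object of numbers: "tx", "ty", "tz": the shift along the world's x, y, z each as a share of 30 mm, from -1 to 1; "rx", "ry", "rz": the turn, a rotation vector about the world's x, y, z each as a share of 5 degrees, from -1 to 1. A call has 1 to 20 rows; each row shifts and turns the commanded pose from where the row before left it; what a row does not reach is not made up. A row lasts 1/8 s, in which the tool goes at most 62.5 mm and 10.7 degrees, less where a joint would pass 70% of its speed; a pose out of reach is approached as far as the arm can. A call with a number of a shift or a turn outside -1 to 1 is refused whole. A call with a gripper value outside its range is refused whole. OPENING is the finger opening in mm, from 0 to 85.4, set as the call begins (- or left out, the last holds). The fingers move at their own pace and stop on an object; FORCE is the grip in N (left out, the last holds). Time passes only in rows, so rows that do not move let the fingers close. It gives the time, the measured TCP pose, the force, the opening and the grip force at its end, in the units of the state.
- r.read_state(): the state, without advancing time (a new reading comes with each control period).
- optics.capture(name): name is "scene" or "top" or "wrist"; returns the picture (400x640x3 uint8, red, green, blue); there is no depth.
- optics.camera_params(name): a dict with "camera_matrix" (3x3 intrinsics, pixels), "position" and "rotation" of the camera in the world. Camera axes: x right, y down, z forward; pixel columns grow to the right and rows downward; lengths in m; the calibration is good to about 2 mm. A picture is of the moment at which its call begins: read the wrist's pose just before it. camera_params takes no time and is no camera call; for the wrist camera it gives the pose at the moment of the call.
- r.sign_off(): hands the job in; it is judged then, once.
The state is a dict: "time": time; "joint_pos": joint angles; "qvel": joint speeds; "joint_torque": joint torques, N m; "tool_pos": TCP position; "eef_rot": TCP orientation; "force": force on the tool from outside, world axes, zero at the start; "wrist_torque": the same for the moment, N m; "gripper_width": finger opening in m; "finger_force": force on a finger pad.
Only numpy, scipy, OpenCV 4.12 (cv2) and the standard library are available. Lean on these libraries where they do the work, as an engineer would, in place of code of your own. Each camera call takes 0.05 s, during which the arm holds its last target. There are 200 camera calls.

## Task

Set up a press row for two freshly glued boxes: stand the round box with the red-brown lid on the middle of the burgundy disc, the oblong box on the middle of the grey disc with its long sides along the line through both discs, and the square wooden prop on the bench midway between the two discs. Only when all three stand there, lay the long dark strip flat on top of them, its middle above the prop and its length along the same line, and last set the steel weight down gently, upright, on top of the middle of the strip. Keep every box right way up, and leave the round box with the grey lid, the chisel and the hammer where they are.

Things in the scene. Friction and masses are not known exactly. Their poses are not given: they have to be found in the camera images.
- disc_burgundy: burgundy sanding disc, flat and round, diameter 100 mm, 4 mm thick, fixed to the bench; target of the round box. Origin at the centre of its underside, on the bench (z = 0). The centres of the two discs are always 200 mm apart; which disc lies to the left varies. Its y axis points along the line through both disc centres (either way).
- disc_grey: light grey sanding disc, same size as the burgundy one (diameter 100 mm, 4 mm thick), fixed to the bench; target of the oblong box. Origin at the centre of its underside; z up.
- round_box: round wooden box with a red-brown lid and a pale body, glued shut, diameter 58 mm, 40 mm high, 60 to 130 g, standing loose on the bench. Origin at the centre of its underside, z up.
- oblong_box: oblong wooden box with half-round ends, honey-coloured lid and pale body, glued shut, 80 mm long (its x axis), 44 mm wide (y), 40 mm high, 60 to 130 g, loose on the bench. Origin at the centre of its underside, z up.
- prop: square block of light wood, 40 x 40 mm and 43 mm high (1 mm less than a box on its disc), about 50 g, loose on the bench; sides along its x and y axes. Origin at the centre of its underside, z up.
- weight: bare steel cylinder, diameter 50 mm, 40 mm high, about 0.5 to 0.75 kg, standing loose on the bench. Origin at the centre of its underside, z up.
- strip: long dark-brown wooden strip, 290 mm long (its x axis), 45 mm wide (y), 20 mm thick, about 180 g, lying flat and loose on the bench. Origin at the centre of its underside, z up. Laid across the two boxes its underside is 44 mm above the bench.
- grey_box: bystander: round wooden box like the other (diameter 58 mm, 40 mm high) but with a grey lid; to be left alone. Origin at the centre of its underside.
- chisel: bystander: chisel lying along its x axis, wooden handle and steel blade, 230 mm long, 22 mm thick; to be left alone. Origin under about its middle.
- hammer: bystander: hammer lying along its x axis, handle towards its -x; to be left alone.

How it is judged:
By the outcome, as a careful person would: the job done as asked, in the order asked, and still so for the second after the job is handed in, with the robot touching nothing.
It also fails if it takes over 115 s, if anything falls off the work surface, if the arm or the gripper's body presses on something with over 40 N, if the wrist force passes 120 N, or if a joint passes its speed limit or range.

## Working session

There is one attempt and no reset: what is moved stays moved. The work goes in short steps, Python scripts to look and compute and a shell command to move; the robot and the scene stay as the last step left them, time stands still between calls to the robot, and variables do not carry over. Pictures are saved under pics/ and viewed, at most 14 in all, crops included, and the job is handed in when it is done.

```bash
mkdir -p pics; ls; python3 - <<'E'
from rig import r, optics
import cv2
for n in ("top","scene"):
    im=optics.capture(n); cv2.imwrite(f"pics/{n}0.png",im[:,:,::-1]); p=optics.camera_params(n); print(n,p)
s=r.read_state(); print(s)
E
```

```text
pics
top {'camera_matrix': array([[405.84707822,   0.        , 322.20813057],
       [  0.        , 405.84707822, 202.11331079],
       [  0.        ,   0.        ,   1.        ]]), 'position': array([0.48081543, 0.01167922, 1.37145971]), 'rotation': array([[-2.96746941e-02, -9.92427391e-01,  1.19194321e-01],
       [-9.99555846e-01,  2.97900590e-02, -8.14161373e-04],
       [-2.74280982e-03, -1.19165541e-01, -9.92870611e-01]])}
scene {'camera_matrix': array([[505.4214861 ,   0.        , 308.020065  ],
       [  0.        , 505.4214861 , 197.01236712],
       [  0.        ,   0.        ,   1.        ]]), 'position': array([ 1.72199047, -0.36268386,  1.03195173]), 'rotation': array([[ 0.31800923,  0.60712709, -0.72819422],
       [ 0.94808503, -0.20543835,  0.24275475],
       [-0.00221604, -0.76758829, -0.6409394 ]])}
{'time': 0.1, 'joint_pos': array([ 1.12728538e+00,  9.17954648e-02,  1.23177734e+00,  2.91376573e-06,
        1.81978997e+00, -5.67135508e-02]), 'qvel': array([ 0.00059436, -0.00273928, -0.00197113,  0.00025356, -0.00047984,
       -0.00012965]), 'joint_torque': array([ 2.30989819e-03, -4.60220075e+01, -4.19216502e+01, -7.93587174e-05,
        1.06804349e-02,  7.87535328e-06]), 'tool_pos': array([0.22623471, 0.55544204, 0.23025011]), 'eef_rot': array([[-9.26122136e-01,  3.77223021e-01, -7.62133108e-04],
       [ 3.77223777e-01,  9.26120764e-01, -1.59765076e-03],
       [ 1.03156648e-04, -1.76711447e-03, -9.99998433e-01]]), 'force': array([-0.07702097,  0.9016525 , -0.11062227]), 'wrist_torque': array([ 0.05957145, -0.00851973,  0.02110634]), 'finger_force': 0.0, 'gripper_width': 0.08546801504093275}
```

```bash
python3 - <<'E'
import cv2
im=cv2.imread("pics/top0.png"); c=im[60:360,110:510]; cv2.imwrite("pics/top0c.png",cv2.resize(c,None,fx=2,fy=2,interpolation=cv2.INTER_CUBIC))
E
```

```text
(no output)
```

View pics/top0.png

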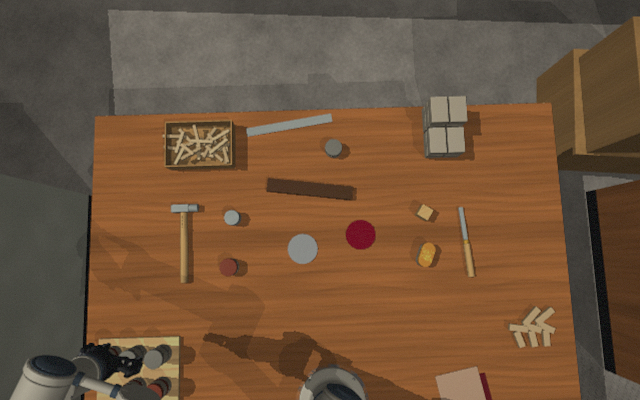

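View pics/scene0.png

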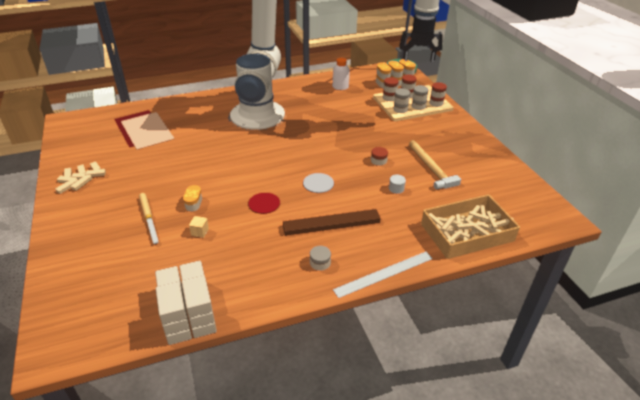

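Top view: discs at (302,249) grey and (360,235) burgundy; round box (229,267), weight (232,217), strip (311,189), prop (425,212), oblong (427,254), grey box (333,148). Enlarging these.

```bash
python3 - <<'E'
import cv2,numpy as np
im=cv2.imread("pics/top0.png")
def c(x,y,w,h,f): return cv2.resize(im[y:y+h,x:x+w],(w*f,h*f),interpolation=cv2.INTER_CUBIC)
a=c(210,200,50,80,7); b=c(400,195,60,80,7)
cv2.imwrite("pics/z1.png",np.hstack([a,b]))
cv2.imwrite("pics/z2.png",c(260,170,130,100,6))
E
```

```text
(no output)
```

View pics/z1.png

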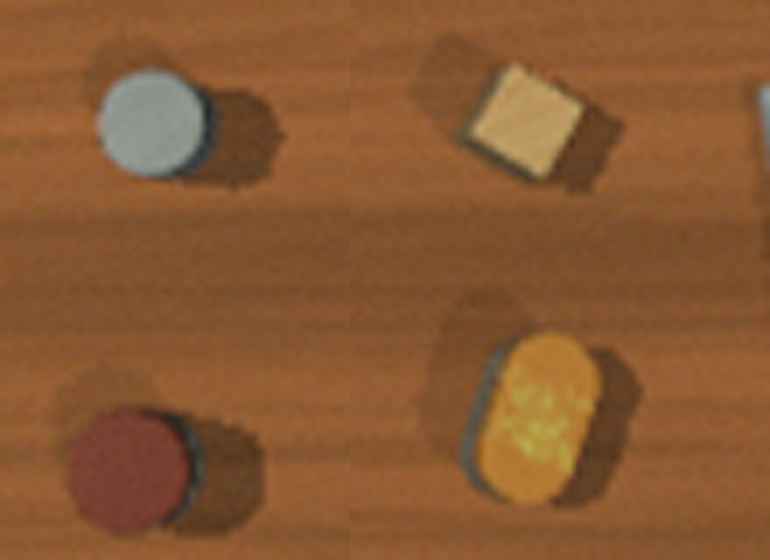

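View pics/z2.png

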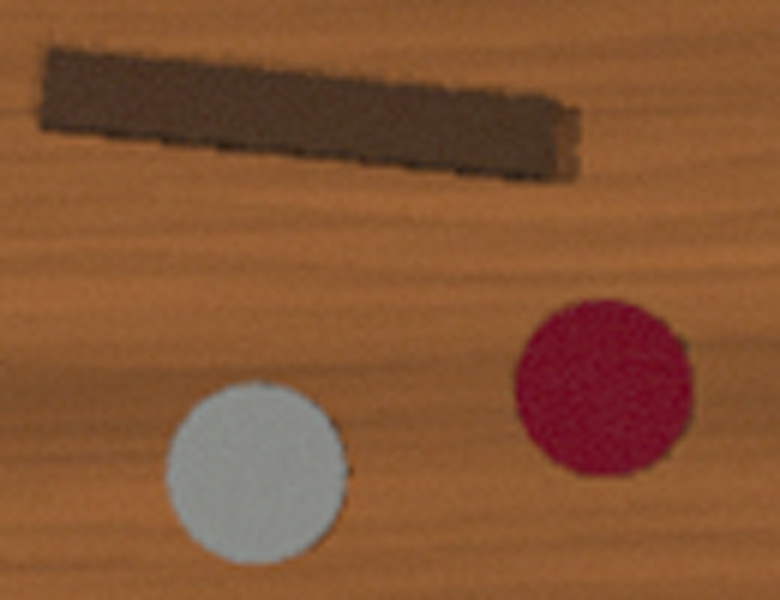

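Weight top (151,123), red lid (128,470), prop top centre (527,120), oblong lid (539,418) in the first crop; strip corners (47,50),(560,97),(550,180),(40,130), grey disc (257,473), burgundy (604,388) in the second.

```bash
cat > h.py <<'E'
import numpy as np, cv2
from rig import r, optics
def proj(cam,px,z,p=None):
    p=p or optics.camera_params(cam)
    d=np.array(p["rotation"])@np.linalg.inv(p["camera_matrix"])@np.array([px[0],px[1],1.])
    o=np.array(p["position"]); return (o+d*(z-o[2])/d[2])[:2]
def st():
    s=r.read_state(); R=s["eef_rot"]; 
    print("t %.2f"%s["time"],"tcp",np.round(s["tool_pos"]*1000,1),"yaw(y axis)",round(np.degrees(np.arctan2(R[1,1],R[0,1])),1),"F",np.round(s["force"],1),"w",round(s["gripper_width"]*1000,1),"q",np.round(s["joint_pos"],2),"qF",round(s["finger_force"],1))
def at(u,v,f,x0,y0): return ((u+.5)/f-.5+x0,(v+.5)/f-.5+y0)
E
python3 - <<'E'
from h import *
L=lambda u,v:at(u,v,7,210,200); Rr=lambda u,v:at(u-350,v,7,400,195); Z=lambda u,v:at(u,v,6,260,170)
g=proj("top",Z(257,473),.004);b=proj("top",Z(604,388),.004)
print("grey",g,"burg",b,np.linalg.norm(b-g),"mid",(g+b)/2,"ang",np.degrees(np.arctan2(*(b-g)[::-1])))
print("weight",proj("top",L(151,123),.04),"round",proj("top",L(128,470),.04))
pc=[proj("top",Rr(*q),.043) for q in [(517,63),(585,107),(542,180),(470,127)]]
print("prop",np.mean(pc,0),[np.degrees(np.arctan2(*(pc[i]-pc[i-1])[::-1])) for i in range(4)],[np.linalg.norm(pc[i]-pc[i-1]) for i in range(4)])
a=proj("top",Rr(553,376),.04);c=proj("top",Rr(525,460),.04);print("obl",proj("top",Rr(539,418),.04),np.degrees(np.arctan2(*(a-c)[::-1])))
sc=[proj("top",Z(*q),.02) for q in [(47,50),(557,97),(550,180),(40,130)]]
print("strip",np.mean(sc,0),[np.linalg.norm(sc[i]-sc[i-1]) for i in range(4)],[np.degrees(np.arctan2(*(sc[i]-sc[i-1])[::-1])) for i in range(4)])
print("greybox",proj("top",(333,148),.04))
st()
for n in ["wrist"]:
  p=optics.camera_params(n); s=r.read_state(); print(s["eef_rot"].T@(p["position"]-s["tool_pos"]), s["eef_rot"].T@p["rotation"], p["camera_matrix"])
E
```

```text
grey [0.490891   0.08142755] burg [ 0.53241166 -0.11400739] 0.19979685141049966 mid [ 0.51165133 -0.01628992] ang -78.00569837333217
weight [0.59984604 0.31168816] round [0.43884236 0.32282275]
prop [ 0.59879309 -0.32626168] [np.float64(-38.89321893897577), np.float64(-125.32665633407653), np.float64(146.5669354651701), np.float64(51.23613346816119)] [np.float64(0.03794082813985016), np.float64(0.03757712350038274), np.float64(0.040368251930963585), np.float64(0.041345629816794134)]
obl [ 0.45968022 -0.32355589] -21.825841758582175
strip [0.69016194 0.05275893] [np.float64(0.045638040813379466), np.float64(0.2882066145289379), np.float64(0.04717873830815752), np.float64(0.287216408007859)] [np.float64(-5.715832731278477), np.float64(-97.05959177074003), np.float64(173.03251823663675), np.float64(82.63056688545888)]
greybox [ 0.82249192 -0.03106323]
t 0.10 tcp [226.2 555.4 230.3] yaw(y axis) 67.8 F [-0.1  0.9 -0.1] w 85.5 q [ 1.13  0.09  1.23  0.    1.82 -0.06] qF 0.0
[ 7.58800798e-02 -1.20372291e-04 -1.43616139e-01] [[ 3.29956890e-05 -9.55102950e-01 -2.96274121e-01]
 [ 9.99999793e-01  2.21894541e-04 -6.03955715e-04]
 [ 6.42581494e-04 -2.96274039e-01  9.55102759e-01]] [[311.89299546   0.         321.19323642]
 [  0.         311.89299546 197.62919461]
 [  0.           0.           1.        ]]
```

```bash
python3 -m jog '[{"tx":0.59,"ty":-0.645,"tz":-0.3,"rz":-0.93},{"tx":0.59,"ty":-0.645,"tz":-0.3,"rz":-0.93},{"tx":0.59,"ty":-0.645,"tz":-0.3,"rz":-0.93},{"tx":0.59,"ty":-0.645,"tz":-0.3,"rz":-0.93},{"tx":0.59,"ty":-0.645,"tz":-0.3,"rz":-0.93},{"tx":0.59,"ty":-0.645,"tz":-0.3,"rz":-0.93},{"tx":0.59,"ty":-0.645,"tz":-0.3,"rz":-0.93},{"tx":0.59,"ty":-0.645,"tz":-0.3,"rz":-0.93},{"tx":0.59,"ty":-0.645,"tz":-0.3,"rz":-0.93},{"tx":0.59,"ty":-0.645,"tz":-0.3,"rz":-0.93},{"tx":0.59,"ty":-0.645,"tz":-0.3,"rz":-0.93},{"tx":0.59,"ty":-0.645,"tz":-0.3,"rz":-0.93},{}]' 85; python3 - <<'E'
from h import *
st()
p=optics.camera_params("wrist"); im=optics.capture("wrist"); cv2.imwrite("pics/w1.png",im[:,:,::-1])
x=np.array(p["rotation"]).T@(np.array([.4388,.3228,.04])-p["position"]); x=p["camera_matrix"]@x; print("expect lid at",x[:2]/x[2])
E
```

```text
t 0.10 tcp [226.2 555.4 230.3] yaw(y axis) 67.8 F [-0.1  0.9 -0.1] w 85.5 q [ 1.13  0.09  1.23  0.    1.82 -0.06] qF 0.0
expect lid at [222.63208104 377.25476383]$[0]: bad value
```

View pics/w1.png

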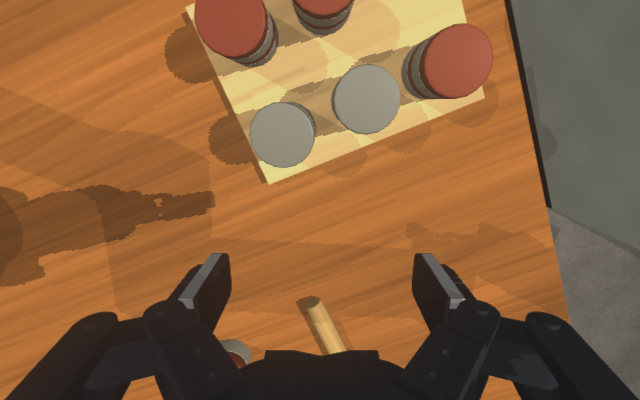

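The move was refused, so this picture is still from the start pose. It shows only the rack of small jars. Testing the row format with all six keys.

```bash
python3 -m jog '[{"tx":0.59,"ty":-0.645,"tz":-0.3,"rx":0,"ry":0,"rz":-0.93}]' 85;  python3 -m jog '[{"tx":0.6,"ty":-0.6}]'
```

```text
time: 0.28
tool_pos: [0.2434, 0.537, 0.2222]
eef_rot: [[-0.893, 0.451, -0.0], [0.451, 0.893, 0.001], [0.0, 0.0, -1.0]]
force: [1.0, 0.1, 0.4]
gripper_width: 0.0851
finger_force: 0.0$[0]: bad value
```

```bash
python3 -m jog '[{"tx":0.59,"ty":-0.645,"tz":-0.3,"rx":0,"ry":0,"rz":-0.93},{"tx":0.59,"ty":-0.645,"tz":-0.3,"rx":0,"ry":0,"rz":-0.93},{"tx":0.59,"ty":-0.645,"tz":-0.3,"rx":0,"ry":0,"rz":-0.93},{"tx":0.59,"ty":-0.645,"tz":-0.3,"rx":0,"ry":0,"rz":-0.93},{"tx":0.59,"ty":-0.645,"tz":-0.3,"rx":0,"ry":0,"rz":-0.93},{"tx":0.59,"ty":-0.645,"tz":-0.3,"rx":0,"ry":0,"rz":-0.93},{"tx":0.59,"ty":-0.645,"tz":-0.3,"rx":0,"ry":0,"rz":-0.93},{"tx":0.59,"ty":-0.645,"tz":-0.3,"rx":0,"ry":0,"rz":-0.93},{"tx":0.59,"ty":-0.645,"tz":-0.3,"rx":0,"ry":0,"rz":-0.93},{"tx":0.59,"ty":-0.645,"tz":-0.3,"rx":0,"ry":0,"rz":-0.93},{"tx":0.59,"ty":-0.645,"tz":-0.3,"rx":0,"ry":0,"rz":-0.93},{"tx":0,"ty":0,"tz":0,"rx":0,"ry":0,"rz":0}]' 85 >/dev/null; python3 - <<'E'
from h import *
st()
p=optics.camera_params("wrist"); im=optics.capture("wrist"); cv2.imwrite("pics/w2.png",im[:,:,::-1])
x=np.array(p["rotation"]).T@(np.array([.4388,.3228,.04])-p["position"]); x=p["camera_matrix"]@x; print("expect lid at",x[:2]/x[2])
E
```

```text
t 1.77 tcp [439.1 322.  121.9] yaw(y axis) 11.9 F [0.1 0.2 0.5] w 85.3 q [ 0.57 -0.05  1.57 -0.    1.63  0.36] qF 0.0
expect lid at [321.6946813  203.48350983]
```

View pics/w2.png

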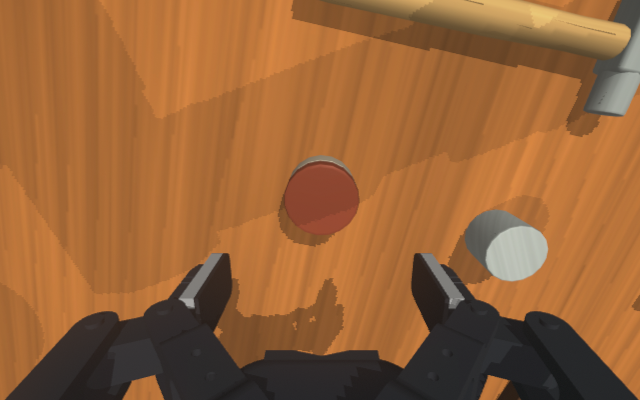

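The lid is seen at (322,199), about 3 mm farther in +y than estimated; the weight top is at (516,252). Descend with that correction and grip.

```bash
python3 -m jog '[{"tx":-0.03,"ty":0.1,"tz":-0.97,"rx":0,"ry":0,"rz":0},{"tx":0,"ty":0.02,"tz":-0.97,"rx":0,"ry":0,"rz":0},{"tx":0,"ty":0,"tz":-0.97,"rx":0,"ry":0,"rz":0},{"tx":0,"ty":0,"tz":-0.93,"rx":0,"ry":0,"rz":0},{"tx":0,"ty":0,"tz":0,"rx":0,"ry":0,"rz":0}]' 85 && python3 -m jog '[{"tx":0,"ty":0,"tz":0,"rx":0,"ry":0,"rz":0},{"tx":0,"ty":0,"tz":0,"rx":0,"ry":0,"rz":0},{"tx":0,"ty":0,"tz":0,"rx":0,"ry":0,"rz":0},{"tx":0,"ty":0,"tz":0,"rx":0,"ry":0,"rz":0},{"tx":0,"ty":0,"tz":0,"rx":0,"ry":0,"rz":0}]' 40 40; python3 - <<'E'
from h import *
st()
for h in (.04,): pass
E
```

```text
time: 2.45
tool_pos: [0.4357, 0.3269, 0.0058]
eef_rot: [[-0.21, 0.978, -0.004], [0.978, 0.21, -0.002], [-0.001, -0.005, -1.0]]
force: [-0.4, 0.3, 0.2]
gripper_width: 0.0848
finger_force: 0.0
time: 3.08
tool_pos: [0.4389, 0.3281, 0.0105]
eef_rot: [[-0.209, 0.978, 0.003], [0.978, 0.209, 0.003], [0.002, 0.003, -1.0]]
force: [-0.4, 0.8, 6.1]
gripper_width: 0.0566
finger_force: 43.7
t 3.08 tcp [438.9 328.1  10.5] yaw(y axis) 12.0 F [-0.4  0.8  6.1] w 56.6 q [0.58 0.02 1.7  0.   1.42 0.37] qF 43.7
```

```bash
python3 -m jog '[{"tx":0,"ty":0,"tz":0.6,"rx":0,"ry":0,"rz":0},{"tx":0,"ty":0,"tz":0.8,"rx":0,"ry":0,"rz":0},{"tx":0.19,"ty":-0.92,"tz":0.5,"rx":0,"ry":0,"rz":0},{"tx":0.19,"ty":-0.92,"tz":0.2,"rx":0,"ry":0,"rz":0},{"tx":0.19,"ty":-0.92,"tz":0,"rx":0,"ry":0,"rz":0},{"tx":0.19,"ty":-0.92,"tz":0,"rx":0,"ry":0,"rz":0},{"tx":0.19,"ty":-0.92,"tz":0,"rx":0,"ry":0,"rz":0},{"tx":0.19,"ty":-0.92,"tz":0,"rx":0,"ry":0,"rz":0},{"tx":0.19,"ty":-0.92,"tz":0,"rx":0,"ry":0,"rz":0},{"tx":0.19,"ty":-0.92,"tz":0,"rx":0,"ry":0,"rz":0},{"tx":0.19,"ty":-0.92,"tz":0,"rx":0,"ry":0,"rz":0},{"tx":0.19,"ty":-0.92,"tz":0,"rx":0,"ry":0,"rz":0},{"tx":0.19,"ty":-0.92,"tz":0,"rx":0,"ry":0,"rz":0},{"tx":0.19,"ty":-0.92,"tz":0,"rx":0,"ry":0,"rz":0},{"tx":0.19,"ty":-0.92,"tz":0,"rx":0,"ry":0,"rz":0},{"tx":0.19,"ty":-0.92,"tz":0,"rx":0,"ry":0,"rz":0},{"tx":0.19,"ty":-0.92,"tz":0,"rx":0,"ry":0,"rz":0},{"tx":0.19,"ty":-0.92,"tz":0,"rx":0,"ry":0,"rz":0},{"tx":0,"ty":0,"tz":0,"rx":0,"ry":0,"rz":0},{"tx":0,"ty":0,"tz":0,"rx":0,"ry":0,"rz":0}]' ; python3 - <<'E'
from h import *
p=optics.camera_params("wrist");st(); im=optics.capture("wrist"); cv2.imwrite("pics/w3.png",im[:,:,::-1])
E
```

```text
time: 5.58
tool_pos: [0.529, -0.1142, 0.0715]
eef_rot: [[-0.208, 0.978, 0.0], [0.978, 0.208, 0.0], [0.0, 0.0, -1.0]]
force: [-0.4, -0.5, -1.1]
gripper_width: 0.0567
finger_force: 43.0
t 5.58 tcp [ 529.  -114.2   71.5] yaw(y axis) 12.0 F [-0.4 -0.5 -1.1] w 56.7 q [-0.28 -0.04  1.65  0.    1.53 -0.49] qF 43.0
```

View pics/w3.png

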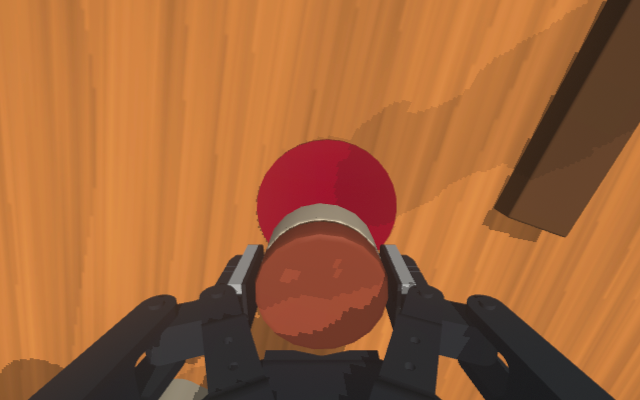

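Held box's lid spans about (256..388, 235..348); the burgundy disc shows left (257,208), right (396,205), top (327,139).

```bash
cat >> h.py <<'E'
from scipy.optimize import least_squares
def circ(px,z,rad,cam="wrist"):
    P=np.array([proj(cam,q,z) for q in px])
    s=least_squares(lambda c:np.linalg.norm(P-c,axis=1)-rad,P.mean(0)); return np.round(s.x*1000,1),np.round(s.fun*1000,1)
E
python3 - <<'E'
from h import *
print("disc",circ([(327,139),(257,208),(396,205),(281,160),(374,158)],.004,.05))
print("lid",circ([(256,290),(388,288),(322,348)],.101,.029))
E
```

```text
disc (array([ 532.8, -113. ]), array([ 1.2,  0.2, -0.6, -1.3, -0.2]))
lid (array([ 529.5, -115.6]), array([-1.1, -1.1, -0.1]))
```

```bash
python3 -m jog '[{"tx":0.1,"ty":0.07,"tz":-0.6,"rx":0,"ry":0,"rz":0},{"tx":0,"ty":0,"tz":-0.6,"rx":0,"ry":0,"rz":0},{"tx":0,"ty":0,"tz":-0.4,"rx":0,"ry":0,"rz":0},{"tx":0,"ty":0,"tz":-0.2,"rx":0,"ry":0,"rz":0},{"tx":0,"ty":0,"tz":0,"rx":0,"ry":0,"rz":0},{"tx":0,"ty":0,"tz":0,"rx":0,"ry":0,"rz":0}]'; python3 -m jog '[{"tx":0,"ty":0,"tz":-0.05,"rx":0,"ry":0,"rz":0},{"tx":0,"ty":0,"tz":0,"rx":0,"ry":0,"rz":0}]'
```

```text
time: 6.38
tool_pos: [0.5325, -0.1126, 0.0178]
eef_rot: [[-0.208, 0.978, 0.001], [0.978, 0.208, -0.0], [-0.001, 0.001, -1.0]]
force: [-0.6, -0.4, -1.5]
gripper_width: 0.0565
finger_force: 43.0
time: 6.62
tool_pos: [0.5322, -0.1125, 0.0158]
eef_rot: [[-0.208, 0.978, 0.0], [0.978, 0.208, -0.0], [-0.0, 0.0, -1.0]]
force: [-0.0, 0.6, -1.5]
gripper_width: 0.0563
finger_force: 43.0
```

```bash
python3 -m jog '[{"tx":0,"ty":0,"tz":-0.05,"rx":0,"ry":0,"rz":0},{"tx":0,"ty":0,"tz":0,"rx":0,"ry":0,"rz":0}]'; python3 -m jog '[{"tx":0,"ty":0,"tz":-0.05,"rx":0,"ry":0,"rz":0},{"tx":0,"ty":0,"tz":0,"rx":0,"ry":0,"rz":0}]'|grep -E "force|tool"
```

```text
time: 6.88
tool_pos: [0.5323, -0.1125, 0.0146]
eef_rot: [[-0.209, 0.978, 0.001], [0.978, 0.209, -0.0], [-0.0, 0.001, -1.0]]
force: [-1.5, 0.7, 1.7]
gripper_width: 0.0566
finger_force: 43.2
tool_pos: [0.5323, -0.1125, 0.0145]
force: [-4.5, 1.2, 10.2]
finger_force: 44.0
```

```bash
python3 -m jog '[{"tx":0,"ty":0,"tz":0.05,"rx":0,"ry":0,"rz":0},{"tx":0,"ty":0,"tz":0,"rx":0,"ry":0,"rz":0}]' >/dev/null; python3 -m jog '[{"tx":0,"ty":0,"tz":0,"rx":0,"ry":0,"rz":0},{"tx":0,"ty":0,"tz":0,"rx":0,"ry":0,"rz":0},{"tx":0,"ty":0,"tz":0,"rx":0,"ry":0,"rz":0},{"tx":0,"ty":0,"tz":0.4,"rx":0,"ry":0,"rz":0},{"tx":0,"ty":0,"tz":0.9,"rx":0,"ry":0,"rz":0},{"tx":0,"ty":0,"tz":0.9,"rx":0,"ry":0,"rz":0.6},{"tx":-0.2,"ty":-0.59,"tz":0.7,"rx":0,"ry":0,"rz":0.9},{"tx":-0.2,"ty":-0.59,"tz":0.5,"rx":0,"ry":0,"rz":0.9},{"tx":-0.2,"ty":-0.59,"tz":0.2,"rx":0,"ry":0,"rz":0.9},{"tx":-0.2,"ty":-0.59,"tz":0,"rx":0,"ry":0,"rz":0.9},{"tx":-0.2,"ty":-0.59,"tz":0,"rx":0,"ry":0,"rz":0.9},{"tx":-0.2,"ty":-0.59,"tz":0,"rx":0,"ry":0,"rz":0.9},{"tx":-0.2,"ty":-0.59,"tz":0,"rx":0,"ry":0,"rz":0.9},{"tx":-0.2,"ty":-0.59,"tz":0,"rx":0,"ry":0,"rz":0.9},{"tx":-0.2,"ty":-0.59,"tz":0,"rx":0,"ry":0,"rz":0.9},{"tx":-0.2,"ty":-0.59,"tz":0,"rx":0,"ry":0,"rz":0.9},{"tx":-0.2,"ty":-0.59,"tz":0,"rx":0,"ry":0,"rz":0.9},{"tx":-0.2,"ty":-0.59,"tz":0,"rx":0,"ry":0,"rz":0.7},{"tx":0,"ty":0,"tz":0,"rx":0,"ry":0,"rz":0},{"tx":0,"ty":0,"tz":0,"rx":0,"ry":0,"rz":0}]' 80 | grep width; python3 - <<'E'
from h import *
p=optics.camera_params("wrist");st(); im=optics.capture("wrist"); cv2.imwrite("pics/w4.png",im[:,:,::-1])
E
```

```text
gripper_width: 0.0801
t 9.88 tcp [ 460.3 -324.4  122.5] yaw(y axis) 68.0 F [ 0.2 -0.7  0.5] w 80.1 q [-0.67 -0.    1.52  0.    1.62 -1.86] qF 0.0
```

View pics/w4.png

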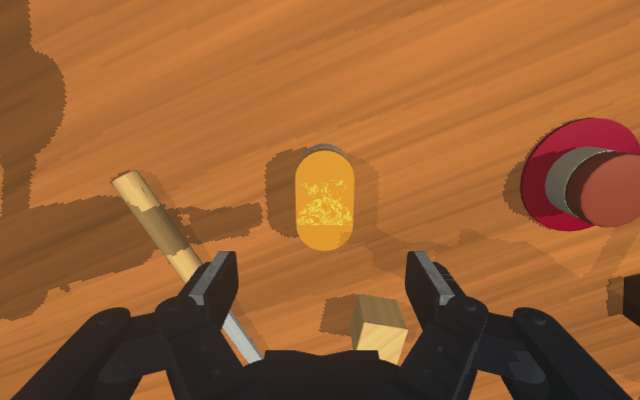

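Oblong lid spans (296..354, 150..250), centre (325,200), lying along the image vertical; chisel at (180,250), prop top near (383,345).

```bash
python3 - <<'E'
from h import *
c=proj("wrist",(325,200),.04); print(c)
a=np.radians(68);y=np.array([np.cos(a),np.sin(a)]);x=np.array([-y[1]*-1*-1,y[0]])
for q in [(150,200),(180,240),(205,258),(240,330)]:
    d=proj("wrist",q,.01)-c; print(q,"along closing",d@y*1000,"perp",d@x*1000)
E
```

```text
[ 0.45781177 -0.32030944]
(150, 200) along closing -150.43843958087913 perp -9.622943884424842
(180, 240) along closing -129.63213209659986 perp -47.30119785316062
(205, 258) along closing -109.17344258779619 perp -65.29302907216356
(240, 330) along closing -83.26994740273659 perp -144.71313378932237
```

```bash
python3 -m jog '[{"tx":-0.08,"ty":0.12,"tz":-0.97,"rx":0,"ry":0,"rz":0},{"tx":0,"ty":0.01,"tz":-0.97,"rx":0,"ry":0,"rz":0},{"tx":0,"ty":0,"tz":-0.97,"rx":0,"ry":0,"rz":0},{"tx":0,"ty":0,"tz":-0.8,"rx":0,"ry":0,"rz":0},{"tx":0,"ty":0,"tz":0,"rx":0,"ry":0,"rz":0},{"tx":0,"ty":0,"tz":0,"rx":0,"ry":0,"rz":0}]' 80|grep tool && python3 -m jog '[{"tx":0,"ty":0,"tz":0,"rx":0,"ry":0,"rz":0},{"tx":0,"ty":0,"tz":0,"rx":0,"ry":0,"rz":0},{"tx":0,"ty":0,"tz":0,"rx":0,"ry":0,"rz":0},{"tx":0,"ty":0,"tz":0,"rx":0,"ry":0,"rz":0},{"tx":0,"ty":0,"tz":0,"rx":0,"ry":0,"rz":0},{"tx":0,"ty":0,"tz":0,"rx":0,"ry":0,"rz":0}]' 30 40
```

```text
tool_pos: [0.4583, -0.3209, 0.012]
time: 11.42
tool_pos: [0.4583, -0.3214, 0.0121]
eef_rot: [[-0.927, 0.374, 0.002], [0.374, 0.927, -0.001], [-0.002, -0.001, -1.0]]
force: [-0.5, -0.1, 5.0]
gripper_width: 0.0437
finger_force: 42.9
```

```bash
python3 -m jog '[{"tx":0,"ty":0,"tz":0.6,"rx":0,"ry":0,"rz":0},{"tx":0,"ty":0,"tz":0.9,"rx":0,"ry":0,"rz":0},{"tx":0.072,"ty":0.894,"tz":0.6,"rx":0,"ry":0,"rz":-0.746},{"tx":0.072,"ty":0.894,"tz":0.2,"rx":0,"ry":0,"rz":-0.746},{"tx":0.072,"ty":0.894,"tz":0,"rx":0,"ry":0,"rz":-0.746},{"tx":0.072,"ty":0.894,"tz":0,"rx":0,"ry":0,"rz":-0.746},{"tx":0.072,"ty":0.894,"tz":0,"rx":0,"ry":0,"rz":-0.746},{"tx":0.072,"ty":0.894,"tz":0,"rx":0,"ry":0,"rz":-0.746},{"tx":0.072,"ty":0.894,"tz":0,"rx":0,"ry":0,"rz":-0.746},{"tx":0.072,"ty":0.894,"tz":0,"rx":0,"ry":0,"rz":-0.746},{"tx":0.072,"ty":0.894,"tz":0,"rx":0,"ry":0,"rz":-0.746},{"tx":0.072,"ty":0.894,"tz":0,"rx":0,"ry":0,"rz":-0.746},{"tx":0.072,"ty":0.894,"tz":0,"rx":0,"ry":0,"rz":-0.746},{"tx":0.072,"ty":0.894,"tz":0,"rx":0,"ry":0,"rz":-0.746},{"tx":0.072,"ty":0.894,"tz":0,"rx":0,"ry":0,"rz":-0.746},{"tx":0.072,"ty":0.894,"tz":0,"rx":0,"ry":0,"rz":-0.746},{"tx":0.072,"ty":0.894,"tz":0,"rx":0,"ry":0,"rz":-0.746},{"tx":0,"ty":0,"tz":0,"rx":0,"ry":0,"rz":0},{"tx":0,"ty":0,"tz":0,"rx":0,"ry":0,"rz":0}]' |grep width; python3 - <<'E'
from h import *
p=optics.camera_params("wrist");st(); im=optics.capture("wrist"); cv2.imwrite("pics/w5.png",im[:,:,::-1])
E
```

```text
gripper_width: 0.0431
t 13.80 tcp [490.   80.9  80.1] yaw(y axis) 12.1 F [ 0.5  0.6 -0.6] w 43.1 q [ 0.1  -0.17  1.75 -0.    1.56 -0.12] qF 42.3
```

View pics/w5.png

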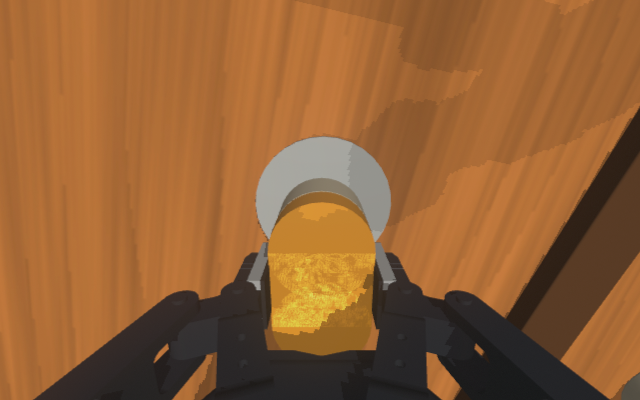

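Grey disc shows top (323,136), left (256,200), right (391,200); the held box's lid has its far end at (322,202), sides 269..376.

```bash
python3 - <<'E'
from h import *
s=r.read_state();R=s["eef_rot"]
print("disc",circ([(323,136),(256,200),(391,200)],.004,.05))
e=proj("wrist",(322,202),.108); print("lid far end",e, "centre",e-.04*R[:2,0], "tcp",s["tool_pos"])
E
```

```text
disc (array([490.9,  83.2]), array([-0.,  0.,  0.]))
lid far end [0.48214648 0.11785543] centre [0.49052928 0.07874369] tcp [0.48998911 0.08065951 0.08003411]
```

```bash
python3 -m jog '[{"tx":0.02,"ty":0.1,"tz":-0.7,"rx":0,"ry":0,"rz":0},{"tx":0,"ty":0,"tz":-0.7,"rx":0,"ry":0,"rz":0},{"tx":0,"ty":0,"tz":-0.45,"rx":0,"ry":0,"rz":0},{"tx":0,"ty":0,"tz":-0.2,"rx":0,"ry":0,"rz":0},{"tx":0,"ty":0,"tz":-0.03,"rx":0,"ry":0,"rz":0},{"tx":0,"ty":0,"tz":0,"rx":0,"ry":0,"rz":0}]' |grep -E "tool|force"; python3 -m jog '[{"tx":0,"ty":0,"tz":-0.04,"rx":0,"ry":0,"rz":0},{"tx":0,"ty":0,"tz":0,"rx":0,"ry":0,"rz":0}]'|grep -E "tool|force"
```

```text
tool_pos: [0.4911, 0.0843, 0.0182]
force: [-0.4, -0.1, 0.5]
finger_force: 42.3
tool_pos: [0.4908, 0.0844, 0.0165]
force: [0.3, 0.0, -0.6]
finger_force: 42.3
```

```bash
python3 -m jog '[{"tx":0,"ty":0,"tz":-0.04,"rx":0,"ry":0,"rz":0},{"tx":0,"ty":0,"tz":0,"rx":0,"ry":0,"rz":0}]'|grep -E "tool|force"; python3 -m jog '[{"tx":0,"ty":0,"tz":-0.03,"rx":0,"ry":0,"rz":0},{"tx":0,"ty":0,"tz":0,"rx":0,"ry":0,"rz":0}]'|grep -E "tool|force"
```

```text
tool_pos: [0.4909, 0.0845, 0.0161]
force: [-1.7, 0.2, 5.5]
finger_force: 42.9
tool_pos: [0.4909, 0.0845, 0.0161]
force: [-5.3, -0.1, 10.2]
finger_force: 43.7
```

```bash
python3 -m jog '[{"tx":0,"ty":0,"tz":0.06,"rx":0,"ry":0,"rz":0},{"tx":0,"ty":0,"tz":0,"rx":0,"ry":0,"rz":0}]' >/dev/null; python3 -m jog '[{"tx":0,"ty":0,"tz":0,"rx":0,"ry":0,"rz":0},{"tx":0,"ty":0,"tz":0,"rx":0,"ry":0,"rz":0},{"tx":0,"ty":0,"tz":0.4,"rx":0,"ry":0,"rz":0},{"tx":0,"ty":0,"tz":0.9,"rx":0,"ry":0,"rz":0},{"tx":0,"ty":0,"tz":0.9,"rx":0,"ry":0,"rz":0},{"tx":0.257,"ty":-0.978,"tz":0.7,"rx":0,"ry":0,"rz":-0.69},{"tx":0.257,"ty":-0.978,"tz":0.5,"rx":0,"ry":0,"rz":-0.69},{"tx":0.257,"ty":-0.978,"tz":0,"rx":0,"ry":0,"rz":-0.69},{"tx":0.257,"ty":-0.978,"tz":0,"rx":0,"ry":0,"rz":-0.69},{"tx":0.257,"ty":-0.978,"tz":0,"rx":0,"ry":0,"rz":-0.69},{"tx":0.257,"ty":-0.978,"tz":0,"rx":0,"ry":0,"rz":-0.69},{"tx":0.257,"ty":-0.978,"tz":0,"rx":0,"ry":0,"rz":-0.69},{"tx":0.257,"ty":-0.978,"tz":0,"rx":0,"ry":0,"rz":-0.69},{"tx":0.257,"ty":-0.978,"tz":0,"rx":0,"ry":0,"rz":-0.69},{"tx":0.257,"ty":-0.978,"tz":0,"rx":0,"ry":0,"rz":-0.69},{"tx":0.257,"ty":-0.978,"tz":0,"rx":0,"ry":0,"rz":-0.69},{"tx":0.257,"ty":-0.978,"tz":0,"rx":0,"ry":0,"rz":-0.69},{"tx":0.257,"ty":-0.978,"tz":0,"rx":0,"ry":0,"rz":-0.69},{"tx":0.257,"ty":-0.978,"tz":0,"rx":0,"ry":0,"rz":-0.69},{"tx":0,"ty":0,"tz":0,"rx":0,"ry":0,"rz":0}]' 75 | grep width; python3 - <<'E'
from h import *
p=optics.camera_params("wrist");st(); im=optics.capture("wrist"); cv2.imwrite("pics/w6.png",im[:,:,::-1])
E
```

```text
gripper_width: 0.0749
t 18.10 tcp [ 598.5 -328.3  118. ] yaw(y axis) -36.3 F [-0.5  0.7 -0.8] w 74.9 q [-0.55  0.32  1.17 -0.    1.65  0.08] qF 0.0
```

View pics/w6.png

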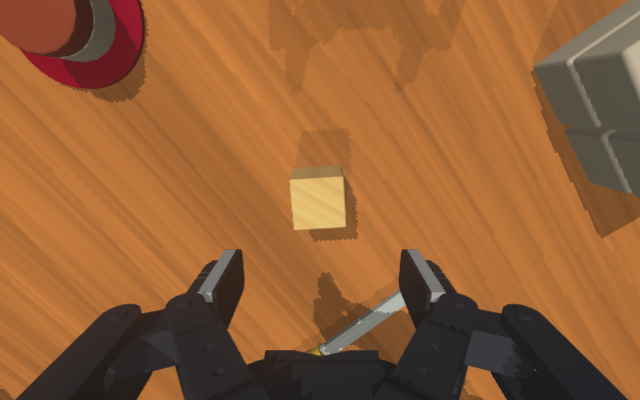

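Prop top corners (290,181),(343,177),(346,226),(294,230): turned about 4° from the tool; the chisel blade is at (330,345)–(405,295).

```bash
python3 - <<'E'
from h import *
P=[proj("wrist",q,.043) for q in [(290,181),(343,177),(346,226),(294,230)]]
c=np.mean(P,0);print(c,[np.degrees(np.arctan2(*(P[i]-P[i-1])[::-1])) for i in range(4)])
R=r.read_state()["eef_rot"]
for q in [(405,295),(370,318)]:
    d=proj("wrist",q,.01)-c; print("y",d@R[:2,1]*1000,"x",d@R[:2,0]*1000)
E
```

```text
[ 0.59811168 -0.32356625] [np.float64(56.58697007521302), np.float64(-31.80069821048881), np.float64(-121.64758865405237), np.float64(148.51985797346612)]
y 80.60239071662168 x -100.70059717113021
y 49.039116231769164 x -126.34692874984782
```

```bash
python3 -m jog '[{"tx":-0.01,"ty":0.157,"tz":-0.7,"rx":0,"ry":0,"rz":0.86},{"tx":0,"ty":0,"tz":-0.97,"rx":0,"ry":0,"rz":0},{"tx":0,"ty":0,"tz":-0.97,"rx":0,"ry":0,"rz":0},{"tx":0,"ty":0,"tz":-0.9,"rx":0,"ry":0,"rz":0},{"tx":0,"ty":0,"tz":0,"rx":0,"ry":0,"rz":0},{"tx":0,"ty":0,"tz":0,"rx":0,"ry":0,"rz":0}]' |grep tool && python3 -m jog '[{"tx":0,"ty":0,"tz":0,"rx":0,"ry":0,"rz":0},{"tx":0,"ty":0,"tz":0,"rx":0,"ry":0,"rz":0},{"tx":0,"ty":0,"tz":0,"rx":0,"ry":0,"rz":0},{"tx":0,"ty":0,"tz":0,"rx":0,"ry":0,"rz":0},{"tx":0,"ty":0,"tz":0,"rx":0,"ry":0,"rz":0},{"tx":0,"ty":0,"tz":0,"rx":0,"ry":0,"rz":0}]' 25 40
```

```text
tool_pos: [0.599, -0.3214, 0.0134]
time: 19.65
tool_pos: [0.5991, -0.3221, 0.0134]
eef_rot: [[0.529, 0.849, 0.002], [0.849, -0.529, -0.001], [0.0, 0.003, -1.0]]
force: [-0.3, 0.4, 6.6]
gripper_width: 0.0393
finger_force: 41.8
```

```bash
python3 -m jog '[{"tx":0,"ty":0,"tz":0.6,"rx":0,"ry":0,"rz":0},{"tx":0,"ty":0,"tz":0.9,"rx":0,"ry":0,"rz":0},{"tx":0,"ty":0,"tz":0.8,"rx":0,"ry":0,"rz":0},{"tx":-0.243,"ty":0.854,"tz":0.3,"rx":0,"ry":0,"rz":0.733},{"tx":-0.243,"ty":0.854,"tz":0,"rx":0,"ry":0,"rz":0.733},{"tx":-0.243,"ty":0.854,"tz":0,"rx":0,"ry":0,"rz":0.733},{"tx":-0.243,"ty":0.854,"tz":0,"rx":0,"ry":0,"rz":0.733},{"tx":-0.243,"ty":0.854,"tz":0,"rx":0,"ry":0,"rz":0.733},{"tx":-0.243,"ty":0.854,"tz":0,"rx":0,"ry":0,"rz":0.733},{"tx":-0.243,"ty":0.854,"tz":0,"rx":0,"ry":0,"rz":0.733},{"tx":-0.243,"ty":0.854,"tz":0,"rx":0,"ry":0,"rz":0.733},{"tx":-0.243,"ty":0.854,"tz":0,"rx":0,"ry":0,"rz":0.733},{"tx":-0.243,"ty":0.854,"tz":0,"rx":0,"ry":0,"rz":0.733},{"tx":-0.243,"ty":0.854,"tz":0,"rx":0,"ry":0,"rz":0.733},{"tx":-0.243,"ty":0.854,"tz":0,"rx":0,"ry":0,"rz":0.733},{"tx":0,"ty":0,"tz":0,"rx":0,"ry":0,"rz":0},{"tx":0,"ty":0,"tz":0,"rx":0,"ry":0,"rz":0}]' |grep width; python3 -c "
from h import *
st()"
```

```text
gripper_width: 0.0396
t 21.77 tcp [511.  -14.7  90.2] yaw(y axis) 12.0 F [-0.2  0.4 -0.1] w 39.6 q [-0.09 -0.13  1.7  -0.    1.57 -0.3 ] qF 41.1
```

Down 76.8 mm, slowing near the bench.

```bash
python3 -m jog '[{"tx":0.015,"ty":0,"tz":-0.8,"rx":0,"ry":0,"rz":0},{"tx":0,"ty":0,"tz":-0.8,"rx":0,"ry":0,"rz":0},{"tx":0,"ty":0,"tz":-0.6,"rx":0,"ry":0,"rz":0},{"tx":0,"ty":0,"tz":-0.25,"rx":0,"ry":0,"rz":0},{"tx":0,"ty":0,"tz":-0.03,"rx":0,"ry":0,"rz":0},{"tx":0,"ty":0,"tz":0,"rx":0,"ry":0,"rz":0}]' |grep -E "tool|force"; python3 -m jog '[{"tx":0,"ty":0,"tz":-0.04,"rx":0,"ry":0,"rz":0},{"tx":0,"ty":0,"tz":0,"rx":0,"ry":0,"rz":0}]'|grep -E "tool|force"; python3 -m jog '[{"tx":0,"ty":0,"tz":-0.04,"rx":0,"ry":0,"rz":0},{"tx":0,"ty":0,"tz":0,"rx":0,"ry":0,"rz":0}]'|grep -E "tool|force"
```

```text
tool_pos: [0.5119, -0.0143, 0.0162]
force: [0.4, 0.5, -0.0]
finger_force: 41.1
tool_pos: [0.5115, -0.0142, 0.0145]
force: [-0.4, -0.1, -1.2]
finger_force: 41.1
tool_pos: [0.5115, -0.0142, 0.0134]
force: [-0.3, -0.5, 1.9]
finger_force: 41.4
```

```bash
python3 -m jog '[{"tx":0,"ty":0,"tz":0,"rx":0,"ry":0,"rz":0},{"tx":0,"ty":0,"tz":0,"rx":0,"ry":0,"rz":0},{"tx":0,"ty":0,"tz":0.4,"rx":0,"ry":0,"rz":0},{"tx":0,"ty":0,"tz":0.9,"rx":0,"ry":0,"rz":0},{"tx":0,"ty":0,"tz":0.9,"rx":0,"ry":0,"rz":0},{"tx":0,"ty":0,"tz":0.9,"rx":0,"ry":0,"rz":0},{"tx":0.851,"ty":0.319,"tz":0.5,"rx":0,"ry":0,"rz":-0.549},{"tx":0.851,"ty":0.319,"tz":0.5,"rx":0,"ry":0,"rz":-0.549},{"tx":0.851,"ty":0.319,"tz":0,"rx":0,"ry":0,"rz":-0.549},{"tx":0.851,"ty":0.319,"tz":0,"rx":0,"ry":0,"rz":-0.549},{"tx":0.851,"ty":0.319,"tz":0,"rx":0,"ry":0,"rz":-0.549},{"tx":0.851,"ty":0.319,"tz":0,"rx":0,"ry":0,"rz":-0.549},{"tx":0.851,"ty":0.319,"tz":0,"rx":0,"ry":0,"rz":-0.549},{"tx":0,"ty":0,"tz":0,"rx":0,"ry":0,"rz":0},{"tx":0,"ty":0,"tz":0,"rx":0,"ry":0,"rz":0}]' 75 |grep width; python3 - <<'E'
from h import *
st(); w=optics.capture("wrist"); t=optics.capture("top"); cv2.imwrite("pics/w7full.png",w[:,:,::-1]);cv2.imwrite("pics/t7full.png",t[:,:,::-1])
a=cv2.resize(t[212:280,280:400],(600,340),interpolation=cv2.INTER_CUBIC); a=np.pad(a,((0,0),(0,40),(0,0)))
cv2.imwrite("pics/c7.png",np.vstack([a,w[70:330]])[:,:,::-1])
E
```

```text
gripper_width: 0.0752
t 24.90 tcp [689.6  52.6 136.2] yaw(y axis) -7.1 F [ 0.2 -0.2 -0.7] w 75.2 q [ 0.03  0.34  1.11 -0.    1.69  0.15] qF 0.0
```

View pics/c7.png

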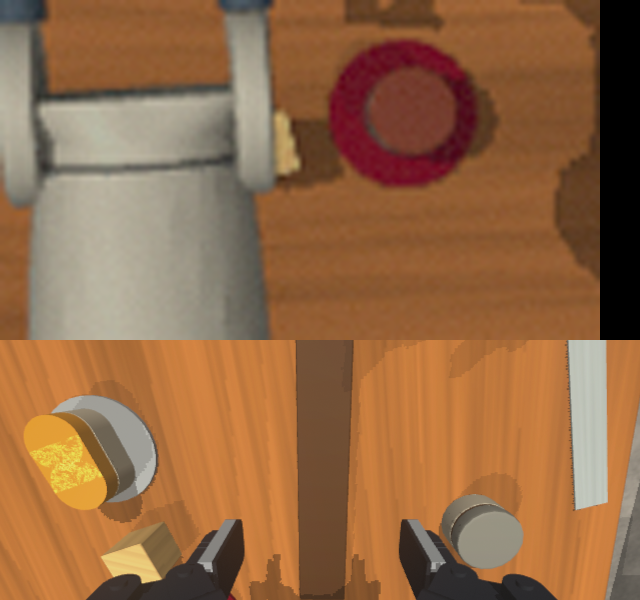

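Round box sits centred on burgundy, oblong lies on grey along the row, prop stands between; the strip runs vertically at columns 297..353. Look for the strip's far end near the top rows and check round-box centring.

```bash
python3 - <<'E'
from h import *
im=cv2.imread("pics/w7full.png")
print([int(v) for v in im[0:60:3,324].sum(1)]); 
for row in (30,120,200,260): 
    g=im[row,270:380].astype(int).sum(1); k=np.where(g<250)[0]; print(row,k.min()+270,k.max()+270)
T=lambda u,v:at(u,v,5,280,212)
print("disc",proj("top",T(403,113),.004),"lid",proj("top",T(413,111),.044))
for row,c in((120,0),(260,0)): pass
s=r.read_state();R=s["eef_rot"]
for q in [(324,0),(325,120),(323,260)]:
    d=proj("wrist",q,.02)-s["tool_pos"][:2]; print(q,"x",d@R[:2,0]*1000,"y",d@R[:2,1]*1000)
E
```

```text
[241, 256, 256, 258, 258, 255, 256, 255, 253, 252, 253, 252, 253, 253, 253, 253, 251, 252, 253, 254]
30 295 354
120 296 351
200 298 348
260 299 346
disc [ 0.53258419 -0.11384631] lid [ 0.53217671 -0.11674886]
(324, 0) x 145.70914617044863 y 1.8093803750712651
(325, 120) x 60.60693225150049 y 2.8497839549657806
(323, 260) x -66.16512568409115 y 1.4496411168022096
```

```bash
python3 -m jog '[{"tx":0.07,"ty":0.9,"tz":0,"rx":0,"ry":0,"rz":0},{"tx":0,"ty":0,"tz":0,"rx":0,"ry":0,"rz":0},{"tx":0,"ty":0,"tz":0,"rx":0,"ry":0,"rz":0}]' >/dev/null; python3 - <<'E'
from h import *
st(); p=optics.camera_params("wrist"); im=optics.capture("wrist")[:,:,::-1].astype(int)
g=im[0:70,322:328].sum((1,2))/6; print([int(v) for v in g[::2]])
k=int(np.argmin(np.diff(g))); R=r.read_state()["eef_rot"]
for z in (.02,.0):
  e=proj("wrist",(324,k+.5),z,p); print(k,e,"centre",e-.145*R[:2,0])
E
```

```text
t 25.38 tcp [691.8  79.1 136.3] yaw(y axis) -7.1 F [-1.1  0.3  0.2] w 75.2 q [ 0.07  0.35  1.1  -0.    1.69  0.19] qF 0.0
[341, 372, 378, 379, 380, 380, 379, 382, 382, 382, 382, 382, 383, 383, 382, 351, 345, 346, 345, 344, 230, 247, 247, 246, 245, 245, 245, 243, 243, 244, 243, 243, 243, 243, 244]
38 [0.70861284 0.19820293] centre [0.69051024 0.0543374 ]
38 [0.70919323 0.20157869] centre [0.69109063 0.05771316]
```

```bash
python3 -m jog '[{"tx":0,"ty":-0.827,"tz":-0.5,"rx":0,"ry":0,"rz":0},{"tx":0,"ty":0,"tz":-0.97,"rx":0,"ry":0,"rz":0},{"tx":0,"ty":0,"tz":-0.97,"rx":0,"ry":0,"rz":0},{"tx":0,"ty":0,"tz":-0.97,"rx":0,"ry":0,"rz":0},{"tx":0,"ty":0,"tz":-0.7,"rx":0,"ry":0,"rz":0},{"tx":0,"ty":0,"tz":-0.2,"rx":0,"ry":0,"rz":0},{"tx":0,"ty":0,"tz":0,"rx":0,"ry":0,"rz":0},{"tx":0,"ty":0,"tz":0,"rx":0,"ry":0,"rz":0}]' 62 |grep -E "tool|force|width"; python3 -m jog '[{"tx":0,"ty":0,"tz":0,"rx":0,"ry":0,"rz":0},{"tx":0,"ty":0,"tz":0,"rx":0,"ry":0,"rz":0},{"tx":0,"ty":0,"tz":0,"rx":0,"ry":0,"rz":0},{"tx":0,"ty":0,"tz":0,"rx":0,"ry":0,"rz":0}]' 30 60
```

```text
tool_pos: [0.693, 0.0549, 0.0084]
force: [0.0, 0.4, -0.2]
gripper_width: 0.0622
finger_force: 0.0
time: 26.92
tool_pos: [0.693, 0.0551, 0.0085]
eef_rot: [[0.124, 0.992, 0.003], [0.992, -0.124, 0.0], [0.001, 0.003, -1.0]]
force: [-0.1, 0.1, 5.7]
gripper_width: 0.0433
finger_force: 63.3
```

```bash
python3 -m jog '[{"tx":0,"ty":0,"tz":0,"rx":0,"ry":0,"rz":0},{"tx":0,"ty":0,"tz":0,"rx":0,"ry":0,"rz":0},{"tx":-0.02,"ty":0,"tz":-0.2,"rx":0,"ry":0,"rz":0},{"tx":0,"ty":0,"tz":0,"rx":0,"ry":0,"rz":0}]' 56 |grep -E "tool|force|width"; python3 -m jog '[{"tx":0,"ty":0,"tz":0,"rx":0,"ry":0,"rz":0},{"tx":0,"ty":0,"tz":0,"rx":0,"ry":0,"rz":0},{"tx":0,"ty":0,"tz":0,"rx":0,"ry":0,"rz":0},{"tx":0,"ty":0,"tz":0,"rx":0,"ry":0,"rz":0}]' 30 70
```

```text
tool_pos: [0.6907, 0.0549, -0.0009]
force: [-0.0, 0.3, 0.4]
gripper_width: 0.056
finger_force: 0.0
time: 27.92
tool_pos: [0.6914, 0.055, 0.0005]
eef_rot: [[0.124, 0.992, -0.0], [0.992, -0.124, -0.0], [-0.0, -0.0, -1.0]]
force: [0.1, -0.2, -0.9]
gripper_width: 0.0434
finger_force: 74.2
```

```bash
python3 -m jog '[{"tx":0,"ty":0,"tz":0.4,"rx":0,"ry":0,"rz":0},{"tx":0,"ty":0,"tz":0.7,"rx":0,"ry":0,"rz":0},{"tx":0,"ty":0,"tz":0.8,"rx":0,"ry":0,"rz":0},{"tx":0,"ty":0,"tz":0.7,"rx":0,"ry":0,"rz":0},{"tx":-0.3,"ty":-0.11,"tz":0.3,"rx":0,"ry":0,"rz":0.2},{"tx":-0.63,"ty":-0.25,"tz":0,"rx":0,"ry":0,"rz":0.4},{"tx":-0.63,"ty":-0.25,"tz":0,"rx":0,"ry":0,"rz":0.4},{"tx":-0.63,"ty":-0.25,"tz":0,"rx":0,"ry":0,"rz":0.4},{"tx":-0.63,"ty":-0.25,"tz":0,"rx":0,"ry":0,"rz":0.4},{"tx":-0.63,"ty":-0.25,"tz":0,"rx":0,"ry":0,"rz":0.4},{"tx":-0.63,"ty":-0.25,"tz":0,"rx":0,"ry":0,"rz":0.4},{"tx":-0.63,"ty":-0.25,"tz":0,"rx":0,"ry":0,"rz":0.4},{"tx":-0.63,"ty":-0.25,"tz":0,"rx":0,"ry":0,"rz":0.4},{"tx":-0.63,"ty":-0.25,"tz":0,"rx":0,"ry":0,"rz":0.4},{"tx":0,"ty":0,"tz":0,"rx":0,"ry":0,"rz":0},{"tx":0,"ty":0,"tz":0,"rx":0,"ry":0,"rz":0}]' |grep width; python3 - <<'E'
from h import *
st(); w=optics.capture("wrist"); s=optics.capture("scene"); 
a=cv2.resize(s[140:240,200:440],(640,267),interpolation=cv2.INTER_CUBIC)
cv2.imwrite("pics/c8.png",np.vstack([a,w[0:330]])[:,:,::-1])
E
```

```text
gripper_width: 0.0434
t 29.93 tcp [512.5 -15.7  87.7] yaw(y axis) 11.8 F [-0.1  0.2 -1.3] w 43.4 q [-0.1  -0.13  1.7   0.    1.57 -0.3 ] qF 73.9
```

View pics/c8.png

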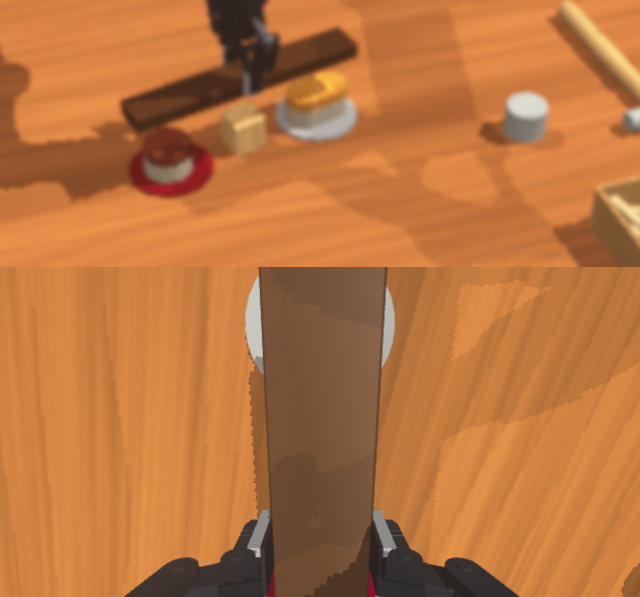

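The strip is held level over the three supports, in line with the row: the grey disc is centred under it at column ~320. Lowering.

```bash
python3 -m jog '[{"tx":-0.03,"ty":0.02,"tz":-0.5,"rx":0,"ry":0,"rz":0.02},{"tx":0,"ty":0,"tz":-0.5,"rx":0,"ry":0,"rz":0},{"tx":0,"ty":0,"tz":-0.25,"rx":0,"ry":0,"rz":0},{"tx":0,"ty":0,"tz":-0.08,"rx":0,"ry":0,"rz":0},{"tx":0,"ty":0,"tz":0,"rx":0,"ry":0,"rz":0},{"tx":0,"ty":0,"tz":0,"rx":0,"ry":0,"rz":0}]' |grep -E "tool|force"; for i in 1 2; do python3 -m jog '[{"tx":0,"ty":0,"tz":-0.04,"rx":0,"ry":0,"rz":0},{"tx":0,"ty":0,"tz":0,"rx":0,"ry":0,"rz":0}]'|grep -E "tool|force"; done
```

```text
tool_pos: [0.5118, -0.0153, 0.0483]
force: [0.7, 0.4, -2.2]
finger_force: 73.9
tool_pos: [0.5115, -0.0153, 0.0466]
force: [-0.3, -0.5, -2.5]
finger_force: 73.9
tool_pos: [0.5114, -0.0152, 0.0451]
force: [-0.2, 0.5, -2.4]
finger_force: 73.9
```

```bash
for i in 1 2; do python3 -m jog '[{"tx":0,"ty":0,"tz":-0.03,"rx":0,"ry":0,"rz":0},{"tx":0,"ty":0,"tz":0,"rx":0,"ry":0,"rz":0}]'|grep -E "tool|force"; done
```

```text
tool_pos: [0.5115, -0.0152, 0.0445]
force: [-0.4, 1.0, -1.3]
finger_force: 74.1
tool_pos: [0.5115, -0.0153, 0.0444]
force: [-4.2, 0.6, 5.0]
finger_force: 74.8
```

```bash
python3 -m jog '[{"tx":0,"ty":0,"tz":0.03,"rx":0,"ry":0,"rz":0},{"tx":0,"ty":0,"tz":0,"rx":0,"ry":0,"rz":0},{"tx":0,"ty":0,"tz":0,"rx":0,"ry":0,"rz":0},{"tx":0,"ty":0,"tz":0.3,"rx":0,"ry":0,"rz":0},{"tx":0,"ty":0,"tz":0.8,"rx":0,"ry":0,"rz":0},{"tx":0,"ty":0,"tz":0.9,"rx":0,"ry":0,"rz":0},{"tx":0.245,"ty":0.915,"tz":0.6,"rx":0,"ry":0,"rz":0},{"tx":0.245,"ty":0.915,"tz":0,"rx":0,"ry":0,"rz":0},{"tx":0.245,"ty":0.915,"tz":0,"rx":0,"ry":0,"rz":0},{"tx":0.245,"ty":0.915,"tz":0,"rx":0,"ry":0,"rz":0},{"tx":0.245,"ty":0.915,"tz":0,"rx":0,"ry":0,"rz":0},{"tx":0.245,"ty":0.915,"tz":0,"rx":0,"ry":0,"rz":0},{"tx":0.245,"ty":0.915,"tz":0,"rx":0,"ry":0,"rz":0},{"tx":0.245,"ty":0.915,"tz":0,"rx":0,"ry":0,"rz":0},{"tx":0.245,"ty":0.915,"tz":0,"rx":0,"ry":0,"rz":0},{"tx":0.245,"ty":0.915,"tz":0,"rx":0,"ry":0,"rz":0},{"tx":0.245,"ty":0.915,"tz":0,"rx":0,"ry":0,"rz":0},{"tx":0.245,"ty":0.915,"tz":0,"rx":0,"ry":0,"rz":0},{"tx":0,"ty":0,"tz":0,"rx":0,"ry":0,"rz":0},{"tx":0,"ty":0,"tz":0,"rx":0,"ry":0,"rz":0}]' 65 |grep width; python3 - <<'E'
from h import *
st(); w=optics.capture("wrist"); t=optics.capture("top"); cv2.imwrite("pics/t9full.png",t[:,:,::-1])
a=cv2.resize(t[205:275,270:400],(650,350),interpolation=cv2.INTER_CUBIC)[:,:640]
cv2.imwrite("pics/c9.png",np.vstack([a,w[100:340]])[:,:,::-1])
E
```

```text
gripper_width: 0.0651
t 34.27 tcp [599.7 313.8 122.6] yaw(y axis) 12.0 F [-0.1 -0.2 -0.2] w 65.1 q [ 0.43  0.3   1.18 -0.    1.66  0.22] qF 0.0
```

View pics/c9.png

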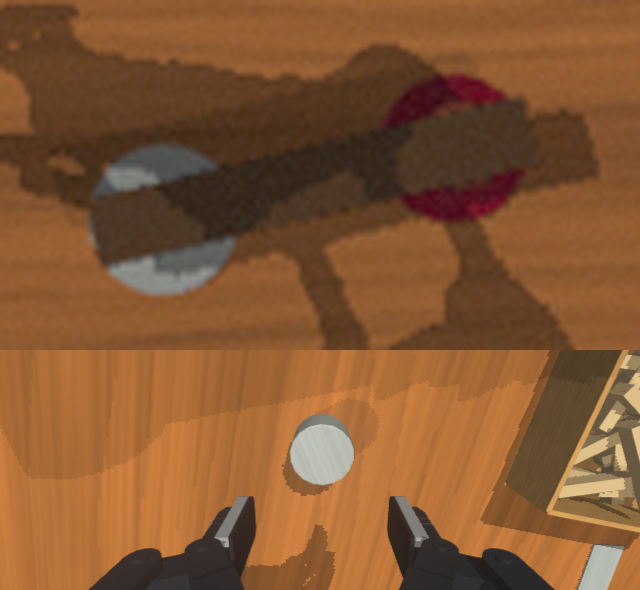

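The strip lies along the row, corners (93,202),(525,98),(535,163),(103,265) in the top crop; the weight's top is at wrist pixel (322,205).

```bash
python3 - <<'E'
from h import *
T=lambda u,v:at(u,v,5,270,205)
P=[proj("top",T(*q),.064) for q in [(93,202),(525,98),(535,163),(103,265)]]
print("strip",np.mean(P,0),np.degrees(np.arctan2(*(P[1]-P[0])[::-1])),np.linalg.norm(P[1]-P[0]))
print("weight",proj("wrist",(322,205),.04))
E
```

```text
strip [ 0.51134013 -0.01871655] -78.20957959298335 0.2857057388072091
weight [0.60017603 0.31280296]
```

```bash
python3 -m jog '[{"tx":0.01,"ty":-0.02,"tz":-0.97,"rx":0,"ry":0,"rz":0},{"tx":0,"ty":0,"tz":-0.97,"rx":0,"ry":0,"rz":0},{"tx":0,"ty":0,"tz":-0.97,"rx":0,"ry":0,"rz":0},{"tx":0,"ty":0,"tz":-0.7,"rx":0,"ry":0,"rz":0},{"tx":0,"ty":0,"tz":0,"rx":0,"ry":0,"rz":0},{"tx":0,"ty":0,"tz":0,"rx":0,"ry":0,"rz":0}]' 70|grep -E "tool|force"; python3 -m jog '[{"tx":0,"ty":0,"tz":0,"rx":0,"ry":0,"rz":0},{"tx":0,"ty":0,"tz":0,"rx":0,"ry":0,"rz":0},{"tx":0,"ty":0,"tz":0,"rx":0,"ry":0,"rz":0},{"tx":0,"ty":0,"tz":0,"rx":0,"ry":0,"rz":0},{"tx":0,"ty":0,"tz":0,"rx":0,"ry":0,"rz":0}]' 35 85|grep -E "tool|force|width"
```

```text
tool_pos: [0.6007, 0.3137, 0.0156]
force: [-0.4, 0.9, 0.1]
finger_force: 0.0
tool_pos: [0.6007, 0.314, 0.0168]
force: [-2.3, -1.0, 6.1]
gripper_width: 0.0473
finger_force: 88.6
```

```bash
python3 -m jog '[{"tx":0,"ty":0,"tz":0.4,"rx":0,"ry":0,"rz":0},{"tx":0,"ty":0,"tz":0.8,"rx":0,"ry":0,"rz":0},{"tx":0,"ty":0,"tz":0.9,"rx":0,"ry":0,"rz":0},{"tx":0,"ty":0,"tz":0.8,"rx":0,"ry":0,"rz":0},{"tx":-0.11,"ty":-0.42,"tz":0.5,"rx":0,"ry":0,"rz":0},{"tx":-0.22,"ty":-0.81,"tz":0,"rx":0,"ry":0,"rz":0},{"tx":-0.22,"ty":-0.81,"tz":0,"rx":0,"ry":0,"rz":0},{"tx":-0.22,"ty":-0.81,"tz":0,"rx":0,"ry":0,"rz":0},{"tx":-0.22,"ty":-0.81,"tz":0,"rx":0,"ry":0,"rz":0},{"tx":-0.22,"ty":-0.81,"tz":0,"rx":0,"ry":0,"rz":0},{"tx":-0.22,"ty":-0.81,"tz":0,"rx":0,"ry":0,"rz":0},{"tx":-0.22,"ty":-0.81,"tz":0,"rx":0,"ry":0,"rz":0},{"tx":-0.22,"ty":-0.81,"tz":0,"rx":0,"ry":0,"rz":0},{"tx":-0.22,"ty":-0.81,"tz":0,"rx":0,"ry":0,"rz":0},{"tx":-0.22,"ty":-0.81,"tz":0,"rx":0,"ry":0,"rz":0},{"tx":-0.22,"ty":-0.81,"tz":0,"rx":0,"ry":0,"rz":0},{"tx":-0.22,"ty":-0.81,"tz":0,"rx":0,"ry":0,"rz":0},{"tx":-0.22,"ty":-0.81,"tz":0,"rx":0,"ry":0,"rz":0},{"tx":0,"ty":0,"tz":0,"rx":0,"ry":0,"rz":0},{"tx":0,"ty":0,"tz":0,"rx":0,"ry":0,"rz":0}]'|grep -E "tool|force|width"
```

```text
tool_pos: [0.5104, -0.015, 0.1158]
force: [-0.0, 0.3, -4.2]
gripper_width: 0.0472
finger_force: 88.6
```

```bash
python3 -m jog '[{"tx":0,"ty":0,"tz":0,"rx":0,"ry":0,"rz":0}]'
```

```text
time: 38.38
tool_pos: [0.5107, -0.0144, 0.1159]
eef_rot: [[-0.208, 0.978, -0.0], [0.978, 0.208, 0.0], [0.0, -0.0, -1.0]]
force: [0.6, -0.1, -4.7]
gripper_width: 0.0473
finger_force: 88.6
```

Descend ~31 mm, then creep to contact near 80 mm.

```bash
python3 -m jog '[{"tx":0.03,"ty":-0.02,"tz":-0.5,"rx":0,"ry":0,"rz":0},{"tx":0,"ty":0,"tz":-0.35,"rx":0,"ry":0,"rz":0},{"tx":0,"ty":0,"tz":-0.15,"rx":0,"ry":0,"rz":0},{"tx":0,"ty":0,"tz":-0.03,"rx":0,"ry":0,"rz":0},{"tx":0,"ty":0,"tz":0,"rx":0,"ry":0,"rz":0},{"tx":0,"ty":0,"tz":0,"rx":0,"ry":0,"rz":0}]' |grep -E "tool|force: \["; for i in 1 2; do python3 -m jog '[{"tx":0,"ty":0,"tz":-0.03,"rx":0,"ry":0,"rz":0},{"tx":0,"ty":0,"tz":0,"rx":0,"ry":0,"rz":0}]'|grep -E "tool|force: \["; done
```

```text
tool_pos: [0.5121, -0.0156, 0.0857]
force: [0.1, -0.8, -4.3]
tool_pos: [0.5118, -0.0156, 0.0843]
force: [-0.4, -0.4, -5.2]
tool_pos: [0.5117, -0.0155, 0.0833]
force: [0.2, -0.2, -5.7]
```

```bash
for i in 1 2 3; do python3 -m jog '[{"tx":0,"ty":0,"tz":-0.03,"rx":0,"ry":0,"rz":0},{"tx":0,"ty":0,"tz":0,"rx":0,"ry":0,"rz":0}]'|grep -E "tool|force: \["; done
```

```text
tool_pos: [0.5117, -0.0155, 0.0823]
force: [-0.2, 0.4, -5.2]
tool_pos: [0.5117, -0.0155, 0.0815]
force: [-0.2, -0.7, -4.6]
tool_pos: [0.5119, -0.0156, 0.0808]
force: [-0.3, 0.7, -4.5]
```

```bash
for i in 1 2; do python3 -m jog '[{"tx":0,"ty":0,"tz":-0.025,"rx":0,"ry":0,"rz":0},{"tx":0,"ty":0,"tz":0,"rx":0,"ry":0,"rz":0}]'|grep -E "tool|force: \["; done
```

```text
tool_pos: [0.5119, -0.0156, 0.0808]
force: [-2.8, 0.7, 1.8]
tool_pos: [0.5119, -0.0155, 0.0807]
force: [-4.8, 0.7, 6.3]
```

Seated. Release, retreat upward, and look.

```bash
python3 -m jog '[{"tx":0,"ty":0,"tz":0.03,"rx":0,"ry":0,"rz":0},{"tx":0,"ty":0,"tz":0,"rx":0,"ry":0,"rz":0}]' >/dev/null; python3 -m jog '[{"tx":0,"ty":0,"tz":0,"rx":0,"ry":0,"rz":0},{"tx":0,"ty":0,"tz":0,"rx":0,"ry":0,"rz":0},{"tx":0,"ty":0,"tz":0,"rx":0,"ry":0,"rz":0},{"tx":0,"ty":0,"tz":0.2,"rx":0,"ry":0,"rz":0},{"tx":0,"ty":0,"tz":0.5,"rx":0,"ry":0,"rz":0},{"tx":0,"ty":0,"tz":0.9,"rx":0,"ry":0,"rz":0},{"tx":0,"ty":0,"tz":0.9,"rx":0,"ry":0,"rz":0},{"tx":0,"ty":0.7,"tz":0.9,"rx":0,"ry":0,"rz":0},{"tx":0,"ty":0.9,"tz":0.3,"rx":0,"ry":0,"rz":0},{"tx":0,"ty":0.9,"tz":0,"rx":0,"ry":0,"rz":0},{"tx":0,"ty":0.9,"tz":0,"rx":0,"ry":0,"rz":0},{"tx":0,"ty":0.9,"tz":0,"rx":0,"ry":0,"rz":0},{"tx":0,"ty":0.9,"tz":0,"rx":0,"ry":0,"rz":0},{"tx":0,"ty":0.9,"tz":0,"rx":0,"ry":0,"rz":0},{"tx":0,"ty":0.9,"tz":0,"rx":0,"ry":0,"rz":0},{"tx":0,"ty":0.9,"tz":0,"rx":0,"ry":0,"rz":0},{"tx":0,"ty":0.9,"tz":0,"rx":0,"ry":0,"rz":0},{"tx":0,"ty":0,"tz":0,"rx":0,"ry":0,"rz":0},{"tx":0,"ty":0,"tz":0,"rx":0,"ry":0,"rz":0}]' 75|grep -E "tool|width"; python3 - <<'E'
from h import *
st(); s=optics.capture("scene"); t=optics.capture("top")
a=cv2.resize(t[205:275,270:400],(520,280),interpolation=cv2.INTER_CUBIC); b=cv2.resize(s[140:240,220:393],(520,300),interpolation=cv2.INTER_CUBIC)
cv2.imwrite("pics/c10.png",np.vstack([a,b])[:,:,::-1])
E
```

```text
tool_pos: [0.5119, 0.2481, 0.1918]
gripper_width: 0.0752
t 43.50 tcp [511.9 248.1 191.8] yaw(y axis) 12.0 F [-0.4  0.   0.2] w 75.2 q [ 0.39  0.    1.39 -0.    1.75  0.18] qF 0.0
```

View pics/c10.png

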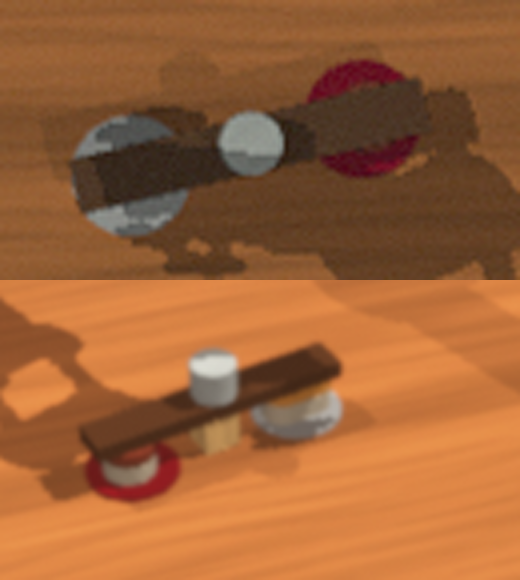

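The strip rests on both boxes, with the prop under its middle. The weight stands upright at its centre, at (251,143) in the top crop.

```bash
python3 -c "
from rig import r
print(r.sign_off())"
```

```text
the job is handed in; nothing more can be done
None
```

The press row is set up in the order you asked and handed in after about 44 s of robot time; the final pictures show the strip resting along the row and the weight upright on its middle, and I left the grey-lidded box, chisel and hammer alone.

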